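# Find the stamped sample crate and push it to the dispatch line

## Robot

A 6-joint arm with a two-finger parallel gripper is mounted at the origin on the work surface. World frame = base frame: x ahead of the robot, y to its left, z up, the work surface at z = 0. Lengths are in mm, angles in rad, forces in N, time in s.
With the tool pointing down it reaches from about 300 to 775 mm from the base axis. Payload 14.6 kg.
Tool frame: the origin (TCP) lies at the very end of the fingers, on their centre line; the grasp point (between the pads) lies 19 mm behind it; z points along the fingers, y is the line along which they close (so a half turn about z gives the same grasp; the last joint's range is limited). The gripper opens to 94 mm and grips with 3 to 60 N. Pads are 16 mm wide; open, the fingers measure 119 mm over their backs; the gripper's body (75 mm by 177 mm) begins 78 mm behind the grasp point.
Start: joints at [-1.372, 0.3, 1.521, -0, 1.321, -0.067], TCP at [144.468, -530.677, 205.446] pointing down, gripper open.
Joint ranges: [-3.03, 3.03], [-0.79, 2.21], [0.23, 2.52], [-1.04, 4.18], [0, 3.07], [-2.55, 2.55]. Speed limits (rad/s): [2.22, 2.22, 2.57, 3.14, 3.14, 3.14].

## Interface

Orientations are given as [roll, pitch, yaw] about the fixed x, y, z axes, in that order (R = Rz(yaw) Ry(pitch) Rx(roll)).
In Python, from cell import manip, eyes, ticket gives the robot as it stands. The module is installed in compiled form; this text tells all that it offers.
- The arm moves only by the tool arm_command, never from a script. Its argument "plan" is a list of rows, each a list of 5 numbers: the opening, from -1 (shut) to 1 (fully open), then the shift along the tool's x, y, z in m, then the turn about the tool's z in rad. In form: [[jaw, dx, dy, dz, roll], ...]. A call has 1 to 20 rows; each row shifts and turns the commanded pose from where the row before left it, along the tool's axes as they then stand; what a row does not reach is not made up. A row lasts 1/8 s, in which the tool goes at most 62.5 mm and 10.7 degrees, less where a joint would pass 70% of its speed; a pose out of reach is approached as far as the arm can. A call is refused whole if a number of a shift passes 0.0625 or a number of a turn 0.188, either way. A call with a gripper value outside its range is refused whole. The fingers move at their own pace and stop on an object; "newtons" is the grip in N (left out, the last holds). Time passes only in rows, so rows that do not move let the fingers close. It gives the time, the measured TCP pose, the force, the opening and the grip force at its end, in the units of the state.
- manip.read_state(): the state, without advancing time (a new reading comes with each control period).
- eyes.camera(name): name is "scene" or "top" or "wrist"; returns a dict with "img" (420x560x3 uint8, blue, green, red), "z_map" (420x560 float32, mm along the optical axis (not along the pixel's ray), 0 where there is no reading), "fx", "fy", "cx", "cy" (pixels), "dist" ([k1, k2, p1, p2, k3] as OpenCV has them; the pictures are not rectified), "eye" and "orientation" of the camera in the world. Camera axes: x right, y down, z forward; pixel columns grow to the right and rows downward; lengths in mm; the calibration is good to about 2 mm. A picture is of the moment at which its call begins.
- ticket.sign_off(): hands the job in; it is judged then, once.
The state is a dict: "clock": time; "joints": joint angles; "qd": joint speeds; "effort": joint torques, N m; "eef_pos": TCP position; "eef_rot": TCP orientation; "wrist_force": force on the tool from outside, world axes, zero at the start; "moment": the same for the moment, N m; "finger_gap": finger opening in mm; "finger_force": force on a finger pad.
Only numpy, scipy, OpenCV 4.12 (cv2) and the standard library are available. Lean on these libraries where they do the work, as an engineer would, in place of code of your own. Each camera call takes 0.05 s, during which the arm holds its last target. There are 200 camera calls.

## Task

Tip each of the two standing sample crates over towards the robot, so that it lies on its side with its underside showing, and find the one stamped underneath. Then, with both lying, push the stamped crate away from the robot until its underside end is on the tape of the dispatch line, and leave the other crate where it fell. Only push with the fingers: never lift or carry a crate, and do not disturb the other things on the bench.

Things in the scene. Friction and masses are not known exactly. Their poses are not given: they have to be found in the camera images.
- crate_a: one of two look-alike empty white slatted plastic crates, open on top, 70 (x) x 110 (y) x 100 (z) mm, walls 4 mm, about 0.25 kg. Origin at the centre of its underside, z towards its open top; it starts upright on the bench, -x roughly towards the robot. Pushed high on its +x face towards the robot, it tips about its lower -x edge and falls by itself past about 40 degrees
- crate_b: the other crate, same build, origin and axes. A crate tipped towards the robot lies with its own +x axis up, 70 mm high, open top towards the robot, underside upright and facing away from the robot, in view of the scene camera; its origin is then the middle of that underside, 35 mm above the bench
- stamp (a point): centre of the stamp, a dark ring of 56 mm across with a cross in it, in the middle of the underside of one of the two crates (2 mm in from the rim of the underside); the other underside is blank. It is hidden while the crate stands
- line: dispatch line: a black tape flat on the bench, 40 mm wide (x) and 700 mm long (y), running across the bench beyond the crates. Origin at its centre, at bench height, x across the tape away from the robot, y along it
- crate_a_mid (a point): middle of crate_a, 50 mm from its underside along its z
- crate_b_mid (a point): middle of crate_b, likewise
- reagent: bystander: amber jar, 38 mm across, 75 mm tall, standing between the two crates; origin under its centre
- mortar_1: bystander: white porcelain mortar, 92 mm across, 48 mm tall, to the left; origin under its centre
- mortar_2: bystander: white porcelain mortar like the other, to the right; origin under its centre
- wash_bottle: bystander: wash bottle, 70 mm across, 175 mm tall, to the right; origin under its centre
- tube_can: bystander: cardboard tube, 54 mm across, 130 mm tall, far left; origin under its centre
- vial: bystander: small amber vial, 26 mm across, 50 mm tall, beyond the line; origin under its centre
- marker: bystander: marker pen lying on the bench, about 130 mm long, 16 mm thick, near the robot, pointing away from it between the crates; origin under its middle

How it is judged (in metres and radians):
On the way, in this order (a step that is already met when the one before it is completed fails the run):
1. both crates lie on the side, tipped towards the robot (angle between each of crate_a, crate_b's own x axis and vertical below 0.15 rad and x of each of crate_a, crate_b in the frame of line below -0.04 m), for 0.2 s.
2. the stamped crate's underside end is on the tape (x of crate_a in the frame of line between -0.02 and 0.02 m), for 0.2 s.
At the end, for the whole second after the job is handed in: Both crates lie at rest on the side they were tipped onto (within 0.15 rad); the middle of the stamped underside end is over the 40 mm tape (within 20 mm of its centre line), the crate on the robot's side of it; the other underside is 40 mm or more short of the centre line (all of step 2 and angle between each of crate_a, crate_b's own x axis and vertical below 0.15 rad and y of crate_a in the frame of line between -0.34 and 0.34 m and x of crate_a_mid in the frame of line below -0.01 m and x of crate_b in the frame of line below -0.04 m and linear speed of each of crate_a, crate_b below 0.02 m/s); the robot touches nothing.
It fails at once if a crate is lifted off the bench (height (world z) of any of crate_a_mid, crate_b_mid above 0.08 m or (angle between crate_a's own z axis and vertical below 0.1 rad and height (world z) of crate_a_mid above 0.065 m) or (angle between crate_b's own z axis and vertical below 0.1 rad and height (world z) of crate_b_mid above 0.065 m) or (angle between crate_a's own x axis and vertical below 0.1 rad and height (world z) of crate_a_mid above 0.05 m) or (angle between crate_b's own x axis and vertical below 0.1 rad and height (world z) of crate_b_mid above 0.05 m)).
It fails at once if the blank crate is shoved about (its underside more than 140 mm from where it started; tipping alone moves it 50 mm) (distance of crate_b from where it was at the start of the episode above 0.14 m).
It fails at once if a bystander is moved more than 30 mm (distance of any of reagent, mortar_1, mortar_2, wash_bottle, tube_can, vial, marker from where it was at the start of the episode above 0.03 m).
It fails at once if a standing bystander is tipped over (angle between any of reagent, wash_bottle, tube_can, vial's own z axis and vertical above 0.5 rad).
It also fails if it takes over 64 s, if anything falls off the work surface, if the arm or the gripper's body presses on something with over 40 N, if the wrist force passes 120 N, or if a joint passes its speed limit or range.

## Working session

There is one attempt and no reset: what is moved stays moved. The work goes in short steps, Python scripts to look and compute and a tool call to move; the robot and the scene stay as the last step left them, time stands still between calls to the robot, and variables do not carry over. Pictures are saved under pics/ and viewed, at most 10 in all, crops included, and the job is handed in when it is done.

Besides the shell and the picture viewer there is one more tool, called after ">>>" by a JSON object that holds its "op" and its "data". arm_command: Moves the arm, as the interface text tells. Its arguments: {"type":"object","properties":{"plan":{"type":"array"},"newtons":{"type":"number"}},"required":["plan"]}

```bash
mkdir -p pics; cat > h.py <<'E'
import numpy as np, cv2
from scipy.spatial.transform import Rotation as R
from cell import manip, eyes, ticket
def shot(n,f=None):
    c=eyes.camera(n)
    if f: cv2.imwrite('pics/'+f,c['img'])
    return c
def rot(o):
    o=np.array(o,float)
    return o if o.shape==(3,3) else R.from_euler('xyz',o).as_matrix()
def world(c):
    "world xyz map (420,560,3) from depth"
    K=np.array([[c['fx'],0,c['cx']],[0,c['fy'],c['cy']],[0,0,1]])
    v,u=np.mgrid[:420,:560]
    p=cv2.undistortPoints(np.stack([u,v],-1).reshape(-1,1,2).astype(np.float64),K,np.array(c['dist'],float)).reshape(420,560,2)
    d=np.dstack([p,np.ones((420,560))])*c['z_map'][...,None]
    w=d@rot(c['orientation']).T+np.array(c['eye'])
    w[c['z_map']<=0]=np.nan
    return w
E
python3 - <<'E'
from h import *
print(manip.read_state())
cs=[shot('scene','s0.png'),shot('top','t0.png')]
for c in cs: print({k:c[k] for k in c if k not in('img','z_map')}, (c['z_map']>0).mean())
cv2.imwrite('pics/st0.png',cv2.resize(np.vstack([c['img'] for c in cs]),None,fx=.71,fy=.71))
np.save('w_top.npy',world(cs[1]))
E
```

```text
{'clock': 0.0, 'joints': array([-1.37161571e+00,  3.00500365e-01,  1.52157115e+00,  1.83658635e-05,
        1.32072082e+00, -6.66296569e-02]), 'qd': array([ 0.00043974,  0.00030301, -0.00133992,  0.00127034,  0.00120249,
       -0.00012648]), 'effort': array([-9.06270907e-04, -5.31805301e+01, -3.52737021e+01,  7.06948643e-02,
        2.43975531e-02, -7.58648594e-05]), 'eef_pos': array([ 144.41372604, -530.42765392,  204.87448809]), 'eef_rot': array([-3.14039682e+00, -9.76246666e-05,  2.65805659e-01]), 'wrist_force': array([-0.59663875,  0.50067049, -0.27664864]), 'moment': array([-0.00745812, -0.02512917, -0.00531663]), 'finger_force': 0.0, 'finger_gap': 93.91973299440706}
{'fx': 475.96788139554485, 'fy': 475.96788139554485, 'cx': 279.17417574098516, 'cy': 207.8466169403156, 'dist': array([-0.05731566,  0.        ,  0.        ,  0.        ,  0.        ]), 'eye': array([1510.07925565,  -39.96600215,  851.26961918]), 'orientation': array([-2.29424308, -0.01705139,  1.52830293])} 0.9959863945578231
{'fx': 401.94271933038283, 'fy': 401.94271933038283, 'cx': 278.19769062863395, 'cy': 219.85771646401653, 'dist': array([-0.06953922,  0.        ,  0.        ,  0.        ,  0.        ]), 'eye': array([452.93432231,  14.42187861, 990.7943385 ]), 'orientation': array([-2.97107571e+00, -2.18864496e-03, -1.59531694e+00])} 0.9961947278911565
```

View pics/s0.png

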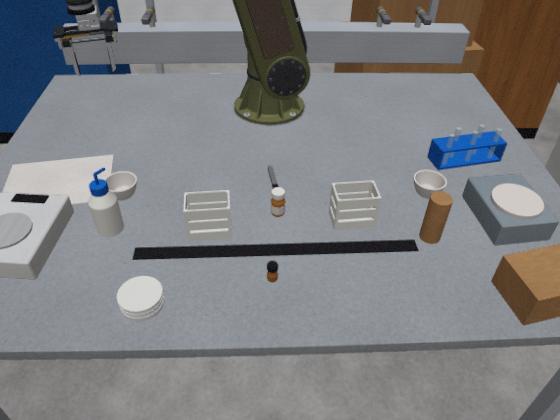

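View pics/t0.png

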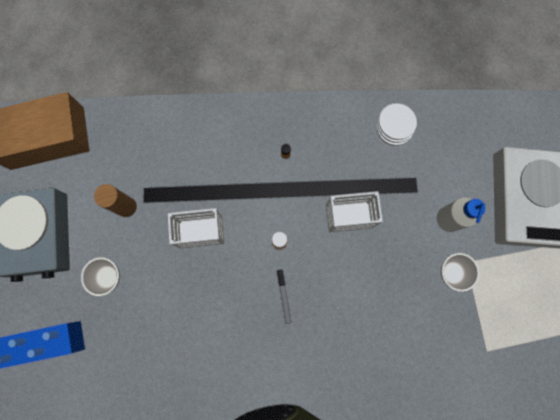

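The scene view shows crates at about (208,214) and (355,204), with the jar at (278,203) between them and the tape near row 250. In the top view the crates are at (195,228) and (355,211), and the tape runs from (145,195) to (417,185).

```bash
python3 - <<'E'
from h import *
w=np.load('w_top.npy'); img=cv2.imread('pics/t0.png')
for n,(u0,u1,v0,v1) in dict(L=(160,235,200,255),Rr=(318,390,185,240)).items():
    s=w[v0:v1,u0:u1].reshape(-1,3); s=s[(s[:,2]>92)&(s[:,2]<108)]
    r=cv2.minAreaRect(s[:,:2].astype(np.float32)); print(n,len(s),np.median(s[:,2]),r,s.min(0),s.max(0)); print(cv2.boxPoints(r).round())
m=(img.max(2)<45)&(abs(w[...,2])<10); m[:165]=0;m[215:]=0; m[:,:140]=0;m[:,422:]=0
s=w[m]; r=cv2.minAreaRect(s[:,:2].astype(np.float32)); print('line',r,cv2.boxPoints(r).round(),np.median(s[:,2]))
for n,(u0,u1,v0,v1,z) in dict(jar=(265,295,225,255,40),vial=(275,300,138,165,25),marker=(265,300,260,330,6),tube=(85,140,180,220,60),bottle=(440,490,190,235,60),m2=(435,485,245,300,25),m1=(75,125,250,300,25)).items():
    s=w[v0:v1,u0:u1].reshape(-1,3); s=s[s[:,2]>z]; print(n,s.min(0).round(),s.max(0).round())
E
```

```text
L 378 99.51600693036642 ((598.5198364257812, 201.66842651367188), (70.89517211914062, 111.79369354248047), 4.656337261199951) [559.37190694 143.93723586  92.06766486] [637.79989541 257.93390031 104.30049224]
[[559. 255.]
 [568. 143.]
 [638. 149.]
 [629. 260.]]
Rr 378 99.57190995658203 ((629.1138305664062, -168.58489990234375), (70.88141632080078, 109.412353515625), 4.326640605926514) [ 590.03797741 -224.5183195    92.03425106] [ 668.33883029 -112.36474241  104.21603017]
[[ 590. -117.]
 [ 598. -226.]
 [ 669. -220.]
 [ 660. -111.]]
line ((700.5701293945312, 2.270843505859375), (35.83414077758789, 692.3638305664062), 0.6394864320755005) [[ 679.  348.]
 [ 687. -344.]
 [ 722. -344.]
 [ 715.  349.]] 0.615654919568783
jar [548. -11.  40.] [582.  24.  78.]
vial [783. -25.  25.] [804.  -3.  53.]
marker [372. -14.   7.] [501.  14.  20.]
tube [638. 364.  61.] [692. 419. 134.]
bottle [ 580. -446.   60.] [ 648. -388.  179.]
m2 [ 437. -465.   25.] [ 525. -375.   54.]
m1 [447. 388.  25.] [534. 481.  52.]
```

>>> {"op": "arm_command", "data": {"plan": [[0.2, 0, 0, 0, 0.093], [0.2, 0, 0, 0, 0.094], [0.2, 0.0357, -0.0202, 0, 0], [0.2, 0.0357, -0.0202, 0, 0], [0.2, 0.0357, -0.0202, 0, 0], [0.2, 0.0357, -0.0202, 0, 0], [0.2, 0.0357, -0.0202, 0, 0], [0.2, 0.0357, -0.0202, 0, 0], [0.2, 0.0357, -0.0202, 0, 0], [0.2, 0.0357, -0.0202, 0, 0], [0.2, 0.0357, -0.0202, 0, 0], [0.2, 0.0357, -0.0202, 0, 0], [0.2, 0.0357, -0.0202, 0, 0], [0.2, 0.0357, -0.0202, 0, 0], [0.2, 0.0357, -0.0202, 0, 0], [0.2, 0.0357, -0.0202, 0, 0], [0.2, 0.0357, -0.0202, 0, 0], [0.2, 0.0357, -0.0202, 0, 0], [0.2, 0, 0, 0, 0]]}}

```text
clock: 2.48
eef_pos: [689.6, -161.5, 203.8]
eef_rot: [-3.141, 0.002, 0.081]
wrist_force: [1.0, -1.2, -0.2]
finger_gap: 56.6
finger_force: 0.0
```

>>> {"op": "arm_command", "data": {"plan": [[0.2, 0, 0, 0.023, 0], [0.2, 0, 0, 0.023, 0], [0.2, 0, 0, 0.023, 0], [0.2, 0, 0, 0.023, 0], [0.2, 0, 0, 0.021, 0], [0.2, 0, 0, 0, 0], [0.2, -0.006, 0, 0, 0], [0.2, -0.006, 0, 0, 0], [0.2, -0.006, 0, 0, 0], [0.2, -0.006, 0, 0, 0], [0.2, -0.006, 0, 0, 0], [0.2, -0.006, 0, 0, 0]]}}

```text
clock: 3.98
eef_pos: [652.3, -166.4, 92.7]
eef_rot: [3.141, -0.0, 0.079]
wrist_force: [1.8, -0.2, 1.6]
finger_gap: 56.3
finger_force: 1.0
```

```bash
python3 - <<'E'
from h import *
c=shot('scene'); cv2.imwrite('pics/s1.png',cv2.resize(c['img'][130:280,130:430],None,fx=2,fy=2)); print(manip.read_state()['eef_pos'],manip.read_state()['wrist_force'])
E
```

```text
[ 651.69291787 -166.46403768   92.5116269 ] [ 0.53899004  0.29331889 -0.15312252]
```

View pics/s1.png

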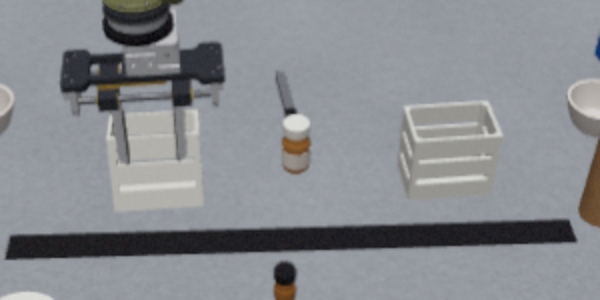

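The fingers are on the crate's far face, at about (120–180,155) in the crop. The crate has started to tip or slide; I'll keep pushing while rising slightly.

>>> {"op": "arm_command", "data": {"plan": [[0.2, -0.005, 0, -0.002, 0], [0.2, -0.005, 0, -0.002, 0], [0.2, -0.005, 0, -0.002, 0]]}}

```text
clock: 4.4
eef_pos: [637.2, -167.6, 98.6]
eef_rot: [-3.142, 0.0, 0.079]
wrist_force: [0.9, -0.6, 0.1]
finger_gap: 56.4
finger_force: 0.4
```

```bash
python3 - <<'E'
from h import *
c=shot('scene'); w=world(c)
s=w[160:240,175:245].reshape(-1,3); s=s[(s[:,1]<-150)&(s[:,1]>-185)&(s[:,0]>540)&(s[:,0]<700)&(s[:,2]>8)&(s[:,2]<125)]
for z in range(10,125,10):
    q=s[abs(s[:,2]-z)<5]
    if len(q): print(z,q[:,0].min().round(),q[:,0].max().round(),len(q))
print(manip.read_state()['eef_pos'])
E
```

```text
10 588.0 598.0 33
20 593.0 654.0 5
30 650.0 661.0 37
40 575.0 661.0 70
50 573.0 657.0 89
60 638.0 647.0 24
70 634.0 645.0 56
80 555.0 640.0 101
90 552.0 635.0 85
100 556.0 631.0 60
110 616.0 628.0 60
120 614.0 624.0 39
[ 636.90238149 -167.65013977   98.79920159]
```

Tilted about 25°, pivoting without sliding. Continue.

>>> {"op": "arm_command", "data": {"plan": [[0.2, -0.005, 0, -0.001, 0], [0.2, -0.005, 0, -0.001, 0], [0.2, -0.005, 0, -0.001, 0], [0.2, -0.005, 0, -0.001, 0], [0.2, -0.005, 0, 0, 0], [0.2, -0.005, 0, 0, 0], [0.2, -0.005, 0, 0, 0], [0.2, -0.005, 0, 0, 0], [0.2, 0, 0, 0, 0], [0.2, 0, 0, 0, 0], [0.2, 0, 0, 0, 0]]}}

```text
clock: 5.82
eef_pos: [597.8, -170.6, 102.4]
eef_rot: [3.142, -0.0, 0.079]
wrist_force: [0.4, 0.8, 0.6]
finger_gap: 56.2
finger_force: 0.0
```

```bash
python3 - <<'E'
from h import *
c=shot('scene'); w=world(c)
s=w[150:240,175:245].reshape(-1,3); s=s[(s[:,1]<-150)&(s[:,1]>-185)&(s[:,0]>400)&(s[:,0]<700)&(s[:,2]>8)&(s[:,2]<125)]
for z in range(10,125,10):
    q=s[abs(s[:,2]-z)<5]
    if len(q): print(z,q[:,0].min().round(),q[:,0].max().round(),len(q))
print(manip.read_state()['eef_pos'])
E
```

```text
10 583.0 591.0 23
20 584.0 591.0 42
30 584.0 593.0 33
40 584.0 593.0 45
50 584.0 592.0 40
60 585.0 593.0 40
70 489.0 595.0 318
[ 597.81705089 -170.65651208  102.37767443]
```

>>> {"op": "arm_command", "data": {"plan": [[0.2, 0, 0, -0.02, 0], [0.2, 0, 0, -0.02, 0], [0.2, 0.023, -0.0371, 0, 0], [0.2, 0.023, -0.0371, 0, 0], [0.2, 0.023, -0.0371, 0, 0], [0.2, 0.023, -0.0371, 0, 0], [0.2, 0, -0.0371, 0, 0], [0.2, 0, -0.0371, 0, 0], [0.2, 0, -0.0371, 0, 0], [0.2, 0, -0.0371, 0, 0], [0.2, 0, -0.0371, 0, 0], [0.2, 0, -0.0371, 0, 0], [0.2, 0, 0, 0, 0], [0.2, 0, 0, 0, 0]]}}

```text
clock: 7.62
eef_pos: [660.3, 205.8, 142.3]
eef_rot: [3.141, 0.0, 0.079]
wrist_force: [0.7, 0.1, 0.2]
finger_gap: 56.4
finger_force: 0.0
```

```bash
python3 - <<'E'
from h import *
c=shot('scene'); cv2.imwrite('pics/s2.png',cv2.resize(c['img'][130:280,130:430],None,fx=2,fy=2)); print(manip.read_state()['eef_pos'])
E
```

```text
[660.44059469 205.40456133 142.40199521]
```

View pics/s2.png

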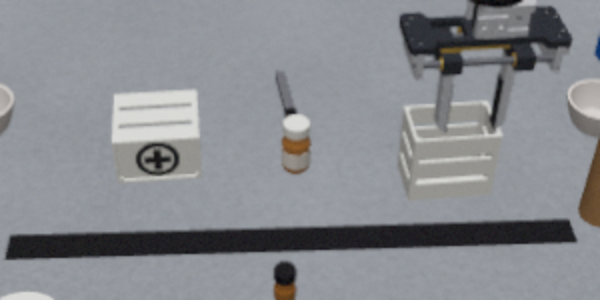

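The crate at y≈-169 lies with its stamp visible at (157,158) in the crop, so it is the stamped one. The other crate still stands and I tip it next.

>>> {"op": "arm_command", "data": {"plan": [[0.2, 0, 0, 0.02, 0], [0.2, 0, 0, 0.02, 0], [0.2, 0, 0, 0.012, 0], [0.2, 0, 0, 0, 0], [0.2, -0.006, 0, 0, 0], [0.2, -0.006, 0, 0, 0], [0.2, -0.006, 0, 0, 0], [0.2, -0.006, 0, 0, 0], [0.2, -0.006, 0, 0, 0], [0.2, -0.006, 0, 0, 0], [0.2, -0.005, 0, -0.002, 0], [0.2, -0.005, 0, -0.002, 0], [0.2, -0.005, 0, -0.002, 0]]}}

```text
clock: 9.3
eef_pos: [609.1, 202.4, 96.7]
eef_rot: [-3.142, -0.0, 0.079]
wrist_force: [1.5, 0.3, 3.2]
finger_gap: 56.3
finger_force: 1.3
```

```bash
cat > prof.py <<'E'
from h import *
import sys
a,b=map(float,sys.argv[1:3])
c=shot('scene'); w=world(c); s=w.reshape(-1,3)
s=s[(s[:,1]<b)&(s[:,1]>a)&(s[:,0]>400)&(s[:,0]<730)&(s[:,2]>8)&(s[:,2]<125)]
for z in range(10,125,10):
    q=s[abs(s[:,2]-z)<5]
    if len(q): print(z,q[:,0].min().round(),q[:,0].max().round(),len(q))
print(manip.read_state()['eef_pos'])
E
python3 prof.py 185 220
```

```text
10 559.0 571.0 29
20 575.0 575.0 1
30 622.0 630.0 45
40 545.0 626.0 66
50 544.0 624.0 59
60 609.0 616.0 29
70 606.0 617.0 51
80 529.0 612.0 78
90 524.0 608.0 50
100 531.0 605.0 63
110 588.0 600.0 55
120 587.0 597.0 35
[608.64825395 202.39642787  96.811664  ]
```

>>> {"op": "arm_command", "data": {"plan": [[0.2, -0.005, 0, -0.001, 0], [0.2, -0.005, 0, -0.001, 0], [0.2, -0.005, 0, -0.001, 0], [0.2, -0.005, 0, -0.001, 0], [0.2, -0.005, 0, 0, 0], [0.2, -0.005, 0, 0, 0], [0.2, -0.005, 0, 0, 0], [0.2, -0.005, 0, 0, 0], [0.2, 0, 0, 0, 0], [0.2, 0, 0, 0, 0], [0.2, 0, 0, -0.02, 0], [0.2, 0, 0, -0.02, 0]]}}

```text
clock: 10.85
eef_pos: [569.6, 199.2, 140.8]
eef_rot: [3.142, 0.0, 0.079]
wrist_force: [0.4, 0.3, 0.8]
finger_gap: 56.5
finger_force: 0.0
```

```bash
python3 prof.py 185 220; python3 - <<'E'
from h import *
w=world(shot('top')); s=w.reshape(-1,3)
for a,b in((-260,-90),(120,290)):
    q=s[(s[:,1]>a)&(s[:,1]<b)&(s[:,2]>62)&(s[:,2]<78)&(s[:,0]>400)&(s[:,0]<640)]
    print(np.median(q[:,2]),cv2.minAreaRect(q[:,:2].astype(np.float32)),cv2.boxPoints(cv2.minAreaRect(q[:,:2].astype(np.float32))).round())
E
```

```text
10 549.0 558.0 26
20 550.0 557.0 31
30 548.0 559.0 37
40 550.0 558.0 39
50 549.0 558.0 38
60 481.0 558.0 30
70 454.0 561.0 271
80 522.0 547.0 2
[570.60495448 199.51470607 143.80108389]
69.96053135562954 ((542.5927734375, -174.90106201171875), (100.70010375976562, 109.42591857910156), 4.063720703125) [[ 488. -124.]
 [ 496. -233.]
 [ 597. -226.]
 [ 589. -117.]]
69.76276855669897 ((511.18450927734375, 161.74810791015625), (100.42813873291016, 46.19044494628906), 4.760310649871826) [[459. 181.]
 [463. 135.]
 [563. 143.]
 [559. 189.]]
```

>>> {"op": "arm_command", "data": {"plan": [[0.2, -0.0135, 0.037, 0, 0], [1, -0.0135, 0.037, 0, 0], [1, -0.0135, 0.037, 0, 0], [1, -0.0135, 0.037, 0, 0], [1, -0.0135, 0.037, 0, 0], [1, -0.0135, 0.037, 0, 0], [1, -0.0135, 0.037, 0, 0], [1, -0.0135, 0.037, 0, 0], [1, -0.0135, 0.037, 0, 0], [1, -0.0135, 0.037, 0, 0], [1, 0, 0, 0, 0], [1, 0, 0, 0, 0]]}}

```text
clock: 12.45
eef_pos: [464.0, -179.8, 139.9]
eef_rot: [-3.141, 0.001, 0.079]
wrist_force: [-0.3, 0.1, -1.1]
finger_gap: 94.1
finger_force: 0.0
```

>>> {"op": "arm_command", "data": {"plan": [[1, 0, 0.001, 0.025, 0], [1, 0, 0, 0.025, 0], [1, 0, 0, 0.025, 0], [1, 0, 0, 0.025, 0], [1, 0, 0, 0.018, 0], [1, 0, 0, 0, 0], [1, 0.006, 0, 0, 0], [1, 0.006, 0, 0, 0], [1, 0.006, 0, 0, 0], [1, 0.006, 0, 0, 0], [1, 0.006, 0, 0, 0], [1, 0.006, 0, 0, 0], [1, 0, 0, 0, 0]]}}

```text
clock: 14.08
eef_pos: [500.5, -178.3, 22.4]
eef_rot: [3.142, -0.0, 0.079]
wrist_force: [-0.5, 0.6, 0.1]
finger_gap: 94.1
finger_force: 0.0
```

```bash
python3 prof.py -190 -155;python3 - <<'E'
from h import *
c=shot('top'); cv2.imwrite('pics/t3.png',cv2.resize(c['img'][160:300,250:450],None,fx=3,fy=3))
E
```

```text
10 603.0 610.0 27
20 603.0 610.0 32
30 602.0 611.0 39
40 603.0 610.0 44
50 601.0 612.0 46
60 603.0 611.0 34
70 506.0 613.0 330
80 579.0 579.0 1
[ 500.23897187 -178.34176386   22.33910454]
```

View pics/t3.png

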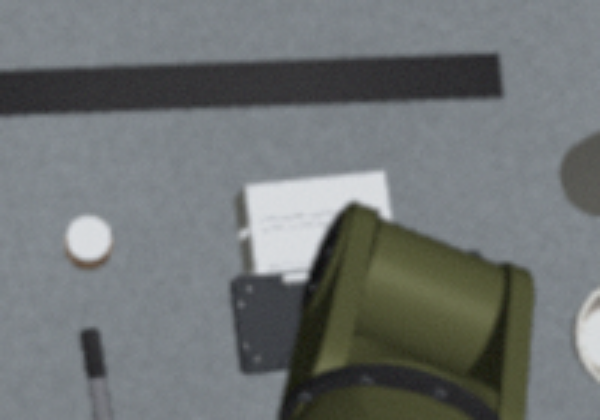

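The crate is sliding squarely, its underside edge at about (320,178) in the crop, with the tape at row 80. Continue in small rows and recheck before the end.

>>> {"op": "arm_command", "data": {"plan": [[1, 0.006, 0, 0, 0], [1, 0.006, 0, 0, 0], [1, 0.006, 0, 0, 0], [1, 0.006, 0, 0, 0], [1, 0.006, 0, 0, 0], [1, 0.006, 0, 0, 0], [1, 0.006, 0, 0, 0], [1, 0.006, 0, 0, 0], [1, 0.006, 0, 0, 0], [1, 0.006, 0, 0, 0], [1, 0.006, 0, 0, 0], [1, 0.006, 0, 0, 0], [1, 0.006, 0, 0, 0], [1, 0, 0, 0, 0]]}}

```text
clock: 15.92
eef_pos: [578.3, -172.2, 22.5]
eef_rot: [3.141, -0.001, 0.079]
wrist_force: [0.3, 0.5, 0.4]
finger_gap: 93.9
finger_force: 0.0
```

```bash
python3 prof.py -190 -150
```

```text
10 680.0 692.0 32
20 679.0 688.0 47
30 681.0 688.0 49
40 681.0 689.0 51
50 679.0 688.0 54
60 681.0 687.0 40
70 583.0 690.0 438
[ 578.01883834 -172.23903428   22.49201183]
```

>>> {"op": "arm_command", "data": {"plan": [[1, 0.005, 0, 0, 0], [1, 0.005, 0, 0, 0], [1, 0.006, 0, 0, 0], [1, 0, 0, 0, 0], [1, -0.01, 0, 0, 0], [1, -0.02, 0, 0, 0], [1, -0.03, 0, 0, 0], [1, -0.03, 0, 0, 0], [1, 0, 0, -0.03, 0], [1, 0, 0, -0.04, 0], [1, -0.04, 0, -0.04, 0], [1, -0.05, 0, -0.04, 0], [1, -0.05, 0, 0, 0], [1, 0, 0, 0, 0]]}}

```text
clock: 17.73
eef_pos: [363.3, -189.0, 172.0]
eef_rot: [3.141, -0.001, 0.077]
wrist_force: [0.7, 0.3, 0.6]
finger_gap: 93.7
finger_force: 0.0
```

```bash
python3 prof.py -190 -150; python3 - <<'E'
from h import *
shot('scene','s4.png'); c=shot('top'); w=world(c); s=w.reshape(-1,3)
for a,b in((-260,-90),(120,290)):
    q=s[(s[:,1]>a)&(s[:,1]<b)&(s[:,2]>62)&(s[:,2]<78)&(s[:,0]>400)&(s[:,0]<740)]
    r=cv2.minAreaRect(q[:,:2].astype(np.float32)); print(r,cv2.boxPoints(r).round())
m=(c['img'].max(2)<45)&(abs(w[...,2])<10); m[:165]=0;m[215:]=0; m[:,:140]=0;m[:,422:]=0
s=w[m]; k=(abs(s[:,1])<80); s=s[k]; print(np.polyfit(s[:,1],s[:,0],1))
E
```

```text
10 696.0 703.0 28
20 698.0 705.0 45
30 697.0 704.0 47
40 695.0 706.0 55
50 697.0 704.0 50
60 696.0 702.0 44
70 600.0 706.0 449
80 693.0 693.0 1
[ 364.77222479 -189.14654025  171.93490944]
((653.9157104492188, -165.83824157714844), (101.0401611328125, 109.01478576660156), 4.632267951965332) [[ 599. -116.]
 [ 608. -224.]
 [ 709. -216.]
 [ 700. -107.]]
((508.40582275390625, 194.46995544433594), (100.72831726074219, 111.5927734375), 4.659646511077881) [[454. 246.]
 [463. 135.]
 [563. 143.]
 [554. 254.]]
[8.66311027e-02 6.97810544e+02]
```

View pics/s4.png

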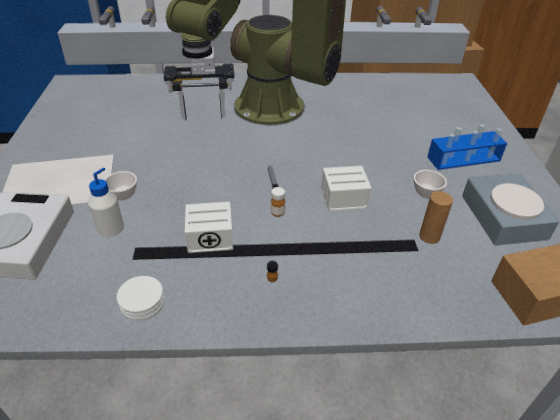

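The stamped underside at (209,240) sits on the tape: x≈702 mm, against a tape centre of about 702 mm. The other crate lies at (346,188) where it fell, the bystanders are undisturbed, and the arm is clear.

```bash
python3 -c "
from cell import ticket; print(ticket.sign_off())"
```

```text
the job is handed in; nothing more can be done
None
```

I tipped both crates towards the robot, found the stamped one (robot's right), and pushed its underside onto the dispatch tape, within about 2 mm of the centre line by my measurement; the other crate lies where it fell, and the job is handed in (no verdict was shown).

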